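Press a pan handle's rivet home with the locking pliers

ROBOT

A 6-joint arm with a two-finger parallel gripper is mounted at the origin on a cart in front of the work surface, level with it; the furniture and walls round the work are solid. World frame = base frame: x ahead of the robot, y to its left, z up, the work surface at z = 0. Lengths are in m, angles in rad, forces in N, time in s.
With the tool pointing down it reaches from about 0.35 to 0.975 m from the base axis. Payload 4.9 kg.
Tool frame: the origin (TCP) lies at the very end of the fingers, on their centre line; the grasp point (between the pads) lies 19 mm behind it (ctrl.grasp_offset is the distance from the TCP to the grasp point, in m); z points along the fingers, y is the line along which they close (so a half turn about z gives the same grasp; the last joint's range is limited). The gripper opens to 85 mm and grips with 20 to 120 N. Pads are 22 mm wide; open, the fingers measure 114 mm over their backs; the gripper's body (76 mm by 85 mm) begins 54 mm behind the grasp point. The pads swing forward as they close: fully open they stand 13 mm farther back than shut.
Start: joints at [1.032, 0.053, 1.613, -0, 1.476, -0.119], TCP at [0.255, 0.571, 0.231] pointing down, gripper open.
Joint ranges: [-3.01, 3.01], [-1.01, 2.22], [0.06, 2.58], [-1.02, 4.17], [0.09, 2.62], [-3.14, 3.14]. Speed limits (rad/s): [2.57, 2.57, 3.14, 3.14, 3.14, 3.14].

INTERFACE

Orientations are given as a rotation vector (axis times angle).
In Python, from station import ctrl, optics gives the robot as it stands.
- The arm moves only by the shell command python3 -m handwheel 'ROWS' [OPENING] [FORCE]. ROWS is JSON, a list of rows, each an object of numbers: "tx", "ty", "tz": the shift along the tool's x, y, z in mm; "roll": the turn about the tool's z in rad. A call has 1 to 12 rows; each row shifts and turns the commanded pose from where the row before left it, along the tool's axes as they then stand; what a row does not reach is not made up. A row lasts 1/12 s, in which the tool goes at most 41.7 mm and 7.16 degrees, less where a joint would pass 70% of its speed; a pose out of reach is approached as far as the arm can. A call with a gripper value outside its range is refused whole. OPENING is the finger opening in mm, from 0 to 85.4, set as the call begins (- or left out, the last holds). The fingers move at their own pace and stop on an object; FORCE is the grip in N (left out, the last holds). Time passes only in rows, so rows that do not move let the fingers close. It gives the time, the measured TCP pose, the force, the opening and the grip force at its end, in the units of the state.
- ctrl.get_obs(): the state, without advancing time (a new reading comes with each control period).
- optics.get_image(name): name is "scene" or "top" or "wrist"; returns (picture, depth): 420x560x3 uint8, red, green, blue; 420x560 float32, m along the optical axis (not along the pixel's ray), 0 where there is no reading.
- optics.camera_params(name): a dict with "mtx" (3x3 intrinsics, pixels), "k1" (the pictures are not rectified: a ray, as slopes to the right and down, at radius r is drawn at 1 + k1 r^2 times it, then the intrinsics apply), "extrinsics" (4x4, takes a point from camera to world coordinates); the wrist camera has in their place "tool_from_camera" (4x4, takes a point from camera to tool coordinates, whose origin is the TCP and whose axes are the flange's). Camera axes: x right, y down, z forward; pixel columns grow to the right and rows downward; lengths in m; the calibration is good to about 2 mm. A picture is of the moment at which its call begins: read the wrist's pose just before it. camera_params takes no time and is no camera call.
- ctrl.finish_job(): hands the job in; it is judged then, once.
The state is a dict: "t": time; "q": joint angles; "dq": joint speeds; "effort": joint torques, N m; "tool_pos": TCP position; "tool_rot": TCP orientation; "contact_force": force on the tool from outside, world axes, zero at the start; "wrist_torque": the same for the moment, N m; "opening": finger opening in m; "grip_force": force on a finger pad.
Only numpy, scipy, OpenCV 4.12 (cv2) and the standard library are available. Lean on these libraries where they do the work, as an engineer would, in place of code of your own. Each camera call takes 0.05 s, during which the arm holds its last target. There are 200 camera calls.

TASK

Use the locking pliers on the board to press the brass rivet flush into the wooden pan handle that lies between their jaws: close the blue moving handle towards the fixed one, firmly but without forcing it, until it snaps over centre and stays locked by itself, and ease off as it snaps rather than pressing on against its stop. Then pull the red release lever to let the pliers spring open, take the pan handle out and lay it in the middle of the small plate. Leave the mug, the glass and the tin where they are.

Things in the scene. Friction and masses are not known exactly. Their poses are not given: they have to be found in the camera images.
- pliers: Fixed wooden board, 110 (x) x 340 (y) x 14 mm, carrying steel locking pliers that lie flat, jaws to +y, handles to -y; handles and jaws are 48 mm over the worktop (bars 18 mm high), nothing above 61 mm. Origin: centre of the board's underside; z up. Fixed handle: x 4..16, y -123..28 mm. Moving handle: on its -x side, pivot at x -14, y -22. Anvil face at x 16, y 53..87, looks to -x.
- handle (a joint): Moving handle, rad: 0 open (sprung), grows as it closes towards +x of the board, swinging the jaw to +x onto the rivet. Pushed at handle_push it takes up to about 15-20 N a third of the way, then ever less, none at the centre (about 0.22); past it the handle runs by itself to its hard stop at 0.26 (3 mm on at handle_push) and stays locked. Let go before the centre it springs open.
- handle_push (a point): Place to push: on the outer (-x) face of the moving handle's blue grip, 88 mm from its pivot, at half its height (bar 12 mm wide, 18 mm high, 104 mm long; parallel to board y when locked). Its axes turn with the handle and are the board's when open. On the board it lies at x -42, y -105 mm open, x -20, y -110 mm locked.
- release (a joint): Red release lever on the moving handle, rad: 0 at rest (light spring), up to 0.6 as its tab is pulled away from the fixed handle (to the board's -x). With the pliers locked it pries the handle back over centre at about 0.2 (tab moved some 15-20 mm, about 2-4 N); then they spring open by themselves.
- release_tab (a point): Middle of the lever's red tab, which sticks out past both handles: 10 mm thick (x), 36 mm long, 18 mm high. Its axes are the board's when the pliers are locked. Locked it lies at x -9, y -149 mm on the board, 48 mm over the worktop, with room for a finger on both sides; on its +x side the nearest part is the end of the fixed handle, at y -123.
- pan_handle: Loose dark wooden pan handle, 22 (x) x 120 (y) x 24 (z) mm, about 0.12 kg, with a steel band at its -y end. Origin: centre of its underside; y along it. It lies between the jaws on a rest 34 mm over the worktop, along the board's y; from its middle to its +y end it is free to be gripped across x. The rest under it is 12 mm wide. Closing the pliers pushes it 1-2 mm against the anvil.
- rivet (a joint): Brass rivet in the pan handle, m: 0 stands 6 mm proud of the -x face, 0.006 flush. Stiff: stays where it is pressed to, 6 N.
- rivet_head (a point): Centre of the rivet's 10 mm round head, on the pan handle's -x face, 44 mm from its middle towards its -y end, 12 mm over its underside.
- plate: Loose small white plate, 170 mm across, 17 mm high at the rim; its flat middle, 140 mm across, is 8 mm high. Origin: centre of the underside.
- mug: Bystander: green and white mug, 78x116x101 mm. Origin: centre of the underside.
- tuna: Bystander: low round tin, 86 mm across, 40 mm high. Origin: centre of the underside.
- glass: Bystander: glass tumbler, 81 mm across, 91 mm high. Origin: centre of the underside.

How it is judged:
On the way, in this order (a step that is already met when the one before it is completed fails the run):
1. the moving handle is over centre and locked, and the rivet is pressed flush (value of joint handle above 0.245 rad and value of joint rivet above 0.005 m), for 0.2 s.
2. the release lever is pulled (value of joint release above 0.1 rad), for 0.02 s.
3. the pliers have sprung open (value of joint handle below 0.08 rad), for 0.2 s.
At the end, for the whole second after the job is handed in: The rivet is pressed in to within 1 mm of flush, the pliers are open (handle below 0.08 rad), and the pan handle lies at rest on the plate, its middle within 50 mm of the plate's middle, its origin less than 45 mm over the plate's underside (value of joint rivet above 0.005 m and value of joint handle below 0.08 rad and horizontal distance between pan_handle and plate below 0.05 m and linear speed of pan_handle below 0.02 m/s and z of pan_handle in the frame of plate below 0.045 m and contact force between pan_handle and plate above 0.2 N); the robot touches nothing.
It fails at once if the fingers press on the moving handle's bar with more than 30 N (contact force between the fingers and handle_c0 above 30 N).
It fails at once if the fingers press the locked handle against its stop with more than 8 N (value of joint handle above 0.25 rad and contact force between the fingers and handle_c0 above 8 N).
It fails at once if the mug, glass or tin is moved more than 2 cm (distance of any of mug, glass, tuna from where it was at the start of the episode above 0.02 m).
It also fails if it takes over 72 s, if anything falls off the work surface, if the arm or the gripper's body presses on something with over 40 N, if the wrist force passes 120 N, or if a joint passes its speed limit or range.

## Working session

There is one attempt and no reset: what is moved stays moved. The work goes in short steps, Python scripts to look and compute and a shell command to move; the robot and the scene stay as the last step left them, time stands still between calls to the robot, and variables do not carry over. Pictures are saved under pics/ and viewed, at most 13 in all, crops included, and the job is handed in when it is done.

```bash
ls; mkdir -p pics; cat > h.py <<'E'
import numpy as np, cv2
from scipy.spatial.transform import Rotation as R
from station import ctrl, optics
def snap(name,fn=None):
    o=ctrl.get_obs(); im,d=optics.get_image(name); p=optics.camera_params(name)
    if name=="wrist":
        T=np.eye(4);T[:3,:3]=R.from_rotvec(o['tool_rot']).as_matrix();T[:3,3]=o['tool_pos'];E=T@np.array(p['tool_from_camera'])
    else: E=np.array(p['extrinsics'])
    if fn: cv2.imwrite('pics/'+fn,im[:,:,::-1])
    return im,d,E,p
def rays(uv,p,E):
    K=np.array(p['mtx']);uv=np.atleast_2d(uv).astype(float)
    s=np.c_[(uv[:,0]-K[0,2])/K[0,0],(uv[:,1]-K[1,2])/K[1,1]];u=s.copy()
    for _ in range(20): u=s/(1+p['k1']*(u**2).sum(1,keepdims=True))
    return np.c_[u,np.ones(len(u))]@E[:3,:3].T
def plane(uv,z,p,E):
    r=rays(uv,p,E);o=E[:3,3];return o+r*((z-o[2])/r[:,2:])
def deep(uv,d,p,E):
    uv=np.atleast_2d(uv).astype(int);return E[:3,3]+rays(uv,p,E)*d[uv[:,1],uv[:,0]][:,None]
E
python3 - <<'E'
from h import *
a=snap('top','top.png');b=snap('scene','scene.png')
print(a[2],a[3]['mtx'],a[3]['k1']);print(b[2]);print(ctrl.get_obs())
print(optics.camera_params('wrist'))
E
```

```text
pics
[[-0.0177565  -0.98142892  0.19100257  0.29646417]
 [-0.99970193  0.02062848  0.01305836 -0.04190502]
 [-0.01675594 -0.19071377 -0.98150267  1.45124886]
 [ 0.          0.          0.          1.        ]] [[506.63719543   0.         277.87191926]
 [  0.         506.63719543 207.32607777]
 [  0.           0.           1.        ]] -0.010844343314860885
[[ 0.90626393 -0.26461867  0.32964018  0.04021441]
 [-0.4226989  -0.57351519  0.70171645 -1.1176393 ]
 [ 0.00336638 -0.77527885 -0.63161015  1.027138  ]
 [ 0.          0.          0.          1.        ]]
{'t': 0.1, 'q': array([ 1.03201744e+00,  5.32820984e-02,  1.61415605e+00, -2.31697704e-05,
        1.47604477e+00, -1.18980449e-01]), 'dq': array([-8.09286063e-05,  1.59354273e-03, -3.38009730e-03, -5.50237922e-04,
       -2.34846599e-03,  4.40755196e-06]), 'effort': array([-1.41254850e-04, -3.94907427e+01, -3.71361959e+01, -1.46210514e-04,
        3.93778275e-03,  2.17197208e-05]), 'tool_pos': array([0.25443186, 0.5702363 , 0.23019178]), 'tool_rot': array([-6.54460101e-01, -3.07206443e+00,  2.82126188e-03]), 'contact_force': array([ 0.13471759,  0.11558673, -0.32812264]), 'wrist_torque': array([-0.01091696,  0.00037152, -0.0283139 ]), 'grip_force': 0.0, 'opening': 0.08546082438508784}
{'mtx': array([[340.70437234,   0.        , 279.53774507],
       [  0.        , 340.70437234, 209.27848429],
       [  0.        ,   0.        ,   1.        ]]), 'k1': -0.0228326264087282, 'tool_from_camera': array([[ 3.96039615e-04, -9.48328616e-01, -3.17289581e-01,
         8.19607210e-02],
       [ 9.99999917e-01,  4.04843713e-04,  3.81818516e-05,
         1.09611117e-05],
       [ 9.22437497e-05, -3.17289570e-01,  9.48328698e-01,
        -1.42393959e-01],
       [ 0.00000000e+00,  0.00000000e+00,  0.00000000e+00,
         1.00000000e+00]])}
```

View pics/top.png

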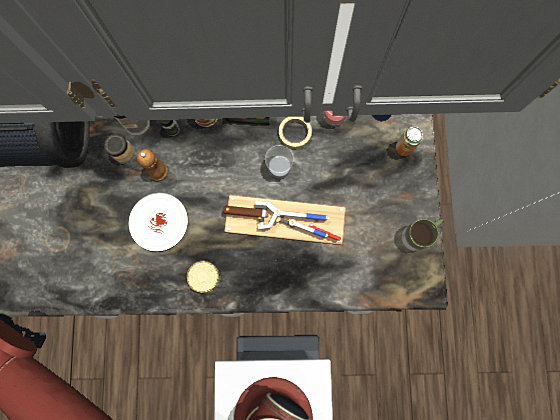

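View pics/scene.png

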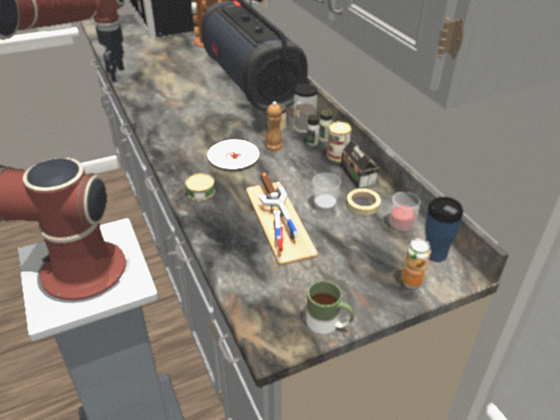

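The top view shows the board at px (226..345, 196..243), jaws to the left (world +y), and the moving handle (blue with red tab) at about (310,230) on the world -x side. The plate is at (158,221), the tin at (203,277), the glass at (279,162) and the mug at (422,236). The scene view agrees. Coarse numbers next.

```bash
cat > m.py <<'E'
from h import *
im,d,E,p=snap('top')
hsv=cv2.cvtColor(im,cv2.COLOR_RGB2HSV)
def big(m,roi):
    z=np.zeros_like(m);x0,y0,x1,y1=roi;z[y0:y1,x0:x1]=m[y0:y1,x0:x1]
    z=cv2.morphologyEx(z,cv2.MORPH_CLOSE,np.ones((3,3)))
    c=max(cv2.findContours(z,0,2)[0],key=cv2.contourArea);return c[:,0].astype(float)
w=big(cv2.inRange(hsv,(0,0,190),(180,40,255)),(110,180,205,265))
P=plane(w,0.017,p,E);print('plate',cv2.minEnclosingCircle(P[:,:2].astype(np.float32)))
b=big(cv2.inRange(hsv,(12,50,120),(28,180,255)),(215,185,355,255))
P=plane(cv2.convexHull(b.astype(np.float32))[:,0],0.014,p,E);print('board',cv2.minAreaRect(P[:,:2].astype(np.float32)))
for n,uv in dict(tin=(203,277),glass=(279,162),mug=(422,236),plate=(158,221),board=(240,228),handle=(240,212)).items(): print(n,deep([uv],d,p,E).round(3))
E
python3 m.py
```

```text
plate ((0.5418897867202759, 0.32443228363990784), 0.08553121238946915)
board ((0.5404847264289856, -0.04992222785949707), (0.3724044859409332, 0.13294823467731476), 78.87952423095703)
tin [[0.379 0.188 0.036]]
glass [[ 0.711 -0.029  0.016]]
mug [[ 0.478 -0.418  0.066]]
plate [[0.544 0.325 0.012]]
board [[0.517 0.087 0.017]]
handle [[0.555 0.082 0.064]]
```

```bash
python3 -m handwheel '[{"roll":0.12,"tz":-8},{"roll":0.12,"tz":-8},{"roll":0.12,"tz":-8},{"roll":0.12,"tz":-8},{"roll":0.12,"tz":-8},{"roll":0.12,"tz":-8},{"roll":0.12,"tz":-8},{"roll":0.12,"tz":-8},{"roll":0.12,"tz":-8},{"roll":0.12,"tz":-8},{"roll":0.06},{}]'
cat > go.py <<'E'
import sys;from h import *
o=ctrl.get_obs();M=R.from_rotvec(o['tool_rot']).as_matrix()
t=np.array(eval(sys.argv[1]));print('pos',o['tool_pos'].round(4),'toolx',M[:,0].round(3),'tooly',M[:,1].round(3),'delta tool mm',(M.T@(t-o['tool_pos'])*1000).round(1))
E
python3 go.py '[.54,.02,.32]'
```

```text
pos [0.2545 0.5703 0.2303] toolx [-0.913  0.408  0.   ] tooly [ 0.408  0.913 -0.002] delta tool mm [-485.  -386.3  -89.1]$[0]: bad value
```

```bash
python3 -m handwheel '[{"roll":0.12}]'; echo; python3 -m handwheel '[{"tx":0,"ty":0,"tz":-8,"roll":0.12}]'; python3 -m handwheel --help | head -20
```

```text
t: 0.23
tool_pos: [0.254, 0.5696, 0.2366]
tool_rot: [-0.84, -3.026, 0.007]
contact_force: [-0.1, 0.1, -0.9]
opening: 0.0851
grip_force: 0.0$[0]: bad value
invalid input: not JSON, or not a number
```

```bash
python3 -m handwheel '[{"tx":0,"ty":0,"tz":-8,"roll":0.12},{"tx":0,"ty":0,"tz":-8,"roll":0.12},{"tx":0,"ty":0,"tz":-8,"roll":0.12},{"tx":0,"ty":0,"tz":-8,"roll":0.12},{"tx":0,"ty":0,"tz":-8,"roll":0.12},{"tx":0,"ty":0,"tz":-8,"roll":0.12},{"tx":0,"ty":0,"tz":-8,"roll":0.12},{"tx":0,"ty":0,"tz":-8,"roll":0.12},{"tx":0,"ty":0,"tz":-8,"roll":0.12},{"tx":0,"ty":0,"tz":-8,"roll":0.12},{"tx":0,"ty":0,"tz":0,"roll":0},{"tx":0,"ty":0,"tz":0,"roll":0}]' 0
python3 go.py '[.54,.02,.32]'
```

```text
t: 1.23
tool_pos: [0.2548, 0.5708, 0.3194]
tool_rot: [-2.398, -2.03, -0.001]
contact_force: [0.8, 0.2, -0.5]
opening: -0.0002
grip_force: 0.0
pos [0.2548 0.5708 0.3194] toolx [0.165 0.986 0.   ] tooly [ 0.986 -0.165  0.   ] delta tool mm [-496.1  372.3   -0.7]
```

```bash
python3 -m handwheel '[{"tx":-31,"ty":23,"tz":0,"roll":0},{"tx":-31,"ty":23,"tz":0,"roll":0},{"tx":-31,"ty":23,"tz":0,"roll":0},{"tx":-31,"ty":23,"tz":0,"roll":0},{"tx":-31,"ty":23,"tz":0,"roll":0},{"tx":-31,"ty":23,"tz":0,"roll":0},{"tx":-31,"ty":23,"tz":0,"roll":0},{"tx":-31,"ty":23,"tz":0,"roll":0},{"tx":-31,"ty":23,"tz":0,"roll":0},{"tx":-31,"ty":23,"tz":0,"roll":0},{"tx":-31,"ty":23,"tz":0,"roll":0},{"tx":-31,"ty":23,"tz":0,"roll":0}]'
python3 -m handwheel '[{"tx":-31,"ty":24,"tz":0,"roll":0},{"tx":-31,"ty":24,"tz":0,"roll":0},{"tx":-31,"ty":24,"tz":0,"roll":0},{"tx":-31,"ty":24,"tz":0,"roll":0},{"tx":0,"ty":0,"tz":0,"roll":0},{"tx":0,"ty":0,"tz":0,"roll":0},{"tx":0,"ty":0,"tz":0,"roll":0}]'
python3 - <<'E'
from h import *
im,d,E,p=snap('wrist','w1.png')
np.savez('w1.npz',im=im,d=d,E=E)
print(ctrl.get_obs()['tool_pos'])
E
```

```text
t: 2.23
tool_pos: [0.4643, 0.1557, 0.3184]
tool_rot: [-2.398, -2.029, 0.001]
contact_force: [0.6, 0.5, -0.1]
opening: -0.0
grip_force: 0.0
t: 2.82
tool_pos: [0.5376, 0.0193, 0.3183]
tool_rot: [-2.399, -2.026, 0.002]
contact_force: [0.1, 0.8, -0.6]
opening: 0.0
grip_force: 0.0
[0.53752409 0.01989052 0.31866042]
```

View pics/w1.png

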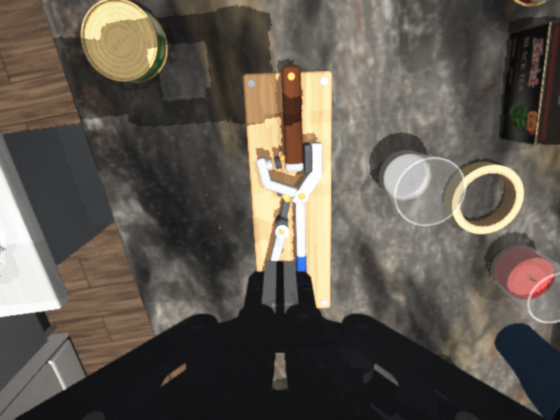

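The wrist view shows the board's far edge at (245,75)-(331,71), the pan handle at (283..302, 65..172) and the glass at (430,190). The gripper hides the moving handle, so I'll shift to -y and look again.

```bash
python3 -m handwheel '[{"tx":-30,"ty":0,"tz":0,"roll":0},{"tx":-30,"ty":0,"tz":0,"roll":0},{"tx":-30,"ty":0,"tz":0,"roll":0},{"tx":-30,"ty":0,"tz":0,"roll":0},{"tx":-30,"ty":0,"tz":0,"roll":0},{"tx":0,"ty":0,"tz":0,"roll":0},{"tx":0,"ty":0,"tz":0,"roll":0},{"tx":0,"ty":0,"tz":0,"roll":0}]'
python3 - <<'E'
from h import *
im,d,E,p=snap('wrist','w2.png')
np.savez('w2.npz',im=im,d=d,E=E)
E
```

```text
t: 3.53
tool_pos: [0.5128, -0.1273, 0.3193]
tool_rot: [-2.399, -2.028, -0.001]
contact_force: [-0.2, -0.0, -0.2]
opening: 0.0001
grip_force: 0.0
```

View pics/w2.png

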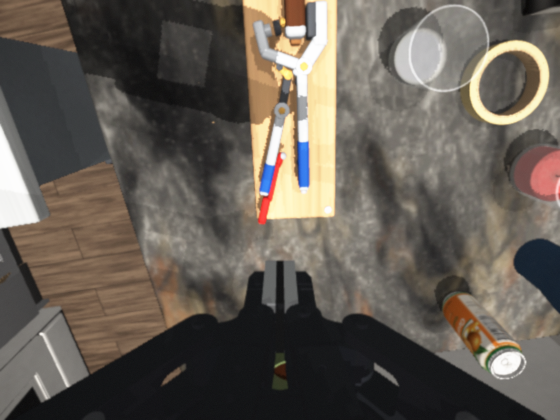

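The moving handle's blue grip is at (262..275,145..193), with the red tab at (258..283,155..222). The fixed handle's blue grip is at (303,165), and the board's near edge is at y≈218.

```bash
cat > b.py <<'E'
from h import *
p=optics.camera_params('wrist')
A=np.load('w1.npz');B=np.load('w2.npz')
def mask(D,lo,hi,roi):
    m=cv2.inRange(cv2.cvtColor(D['im'],cv2.COLOR_RGB2HSV),lo,hi);z=np.zeros_like(m);x0,y0,x1,y1=roi;z[y0:y1,x0:x1]=m[y0:y1,x0:x1]
    return cv2.morphologyEx(z,cv2.MORPH_OPEN,np.ones((2,2)))
def pts(m,D,z):
    v,u=np.nonzero(m);return plane(np.c_[u,v],z,p,D['E'])[:,:2]
wood=((10,40,90),(30,190,255))
P=np.vstack([pts(mask(A,*wood,(235,60,345,255)),A,.014),pts(mask(B,*wood,(235,90,345,225)),B,.014)]).astype(np.float32)
r=cv2.minAreaRect(P);print('board',r)
for s in [0,1]:
  D=[A,B][s];print('board z',np.median(deep(np.argwhere(mask(D,*wood,(235,90,345,225)))[:,::-1],D['d'],p,D['E'])[:,2]))
def obj(D,lo,hi,roi,z,n):
    m=mask(D,lo,hi,roi);c=max(cv2.findContours(m,0,2)[0],key=cv2.contourArea);m=cv2.drawContours(m*0,[c],-1,255,-1)
    Q=pts(m,D,z);zz=deep(np.argwhere(m)[:,::-1],D['d'],p,D['E'])[:,2]
    r=cv2.minAreaRect(Q.astype(np.float32));print(n,np.round(r[0],4),np.round(r[1],4),round(r[2],1),'depth z',np.percentile(zz,[20,50,80]).round(3));return r
# board frame from rect
(c,(w,h),a)=r
bx=np.array([np.cos(np.radians(a)),np.sin(np.radians(a))]); 
if w>h: bx=np.array([-bx[1],bx[0]])
if bx[0]<0: bx=-bx
by=np.array([-bx[1],bx[0]]);c=np.array(c);print('bx',bx,np.degrees(np.arctan2(bx[1],bx[0])))
L=lambda q:(np.array([(q-c)@bx,(q-c)@by])*1000).round(1)
for n,D,lo,hi,roi,z in [('movblue',B,(100,120,60),(130,255,255),(250,130,290,200),.057),('fixblue',B,(100,120,60),(130,255,255),(292,130,320,200),.057),
  ('red',B,(0,150,100),(8,255,255),(250,145,290,230),.057),('pan',A,(0,60,20),(14,255,140),(270,60,310,170),.058)]:
    q=obj(D,lo,hi,roi,z,n);print('   board coords mm',L(np.array(q[0])),'corners',[L(k).tolist() for k in cv2.boxPoints(q)])
np.savez('bf.npz',c=c,bx=bx,by=by)
E
python3 b.py
```

```text
board ((0.5422053337097168, -0.04182557761669159), (0.362902969121933, 0.1438980996608734), 81.14961242675781)
board z 0.013882032927827997
board z 0.013617762313248127
bx [ 0.98809346 -0.15385485] -8.850387573242188
movblue [ 0.4954 -0.1397] [0.034  0.0122] 67.4 depth z [0.056 0.057 0.058]
   board coords mm [ -31.2 -103.9] corners [[-41.2, -118.9], [-29.3, -121.8], [-21.3, -88.8], [-33.1, -86.0]]
fixblue [ 0.5416 -0.1302] [0.0538 0.0121] 82.0 depth z [0.056 0.057 0.058]
   board coords mm [ 13.  -87.4] corners [[7.4, -114.4], [19.5, -114.2], [18.7, -60.5], [6.6, -60.7]]
red [ 0.4961 -0.1545] [0.0914 0.0117] 65.3 depth z [0.051 0.055 0.057]
   board coords mm [ -28.2 -118.5] corners [[-46.4, -160.9], [-35.1, -164.1], [-10.1, -76.1], [-21.4, -72.9]]
pan [0.5609 0.0751] [0.1093 0.0257] 84.8 depth z [0.056 0.057 0.058]
   board coords mm [  0.5 118.5] corners [[-8.8, 63.1], [16.8, 64.7], [9.8, 173.8], [-15.8, 172.2]]
```

```bash
cat > b2.py <<'E'
exec(open('b.py').read().split('# board frame')[0])
def edge(D,roi,side):
    m=mask(D,*wood,roi);m=cv2.morphologyEx(m,cv2.MORPH_OPEN,np.ones((5,5)));u=[]
    if side in 'lr':
        for v in range(roi[1],roi[3]):
            k=np.nonzero(m[v])[0]
            if len(k)>3:u.append((k[0]-.5 if side=='l' else k[-1]+.5,v))
    else:
        for x in range(roi[0],roi[2]):
            k=np.nonzero(m[:,x])[0]
            if len(k)>3:u.append((x,k[0]-.5 if side=='t' else k[-1]+.5))
    Q=plane(np.array(u),.014,p,D['E'])[:,:2].astype(np.float32)
    for _ in range(3):
        l=cv2.fitLine(Q,cv2.DIST_HUBER,0,.001,.001).ravel();e=np.abs((Q-l[2:])@np.array([-l[1],l[0]]));Q=Q[e<max(.002,1.5*np.median(e))]
    print(side,'angle',np.degrees(np.arctan2(l[1],l[0])).round(2),'pt',l[2:],len(Q),e.mean());return l
for D,n in ((A,'A'),(B,'B')):
    s=(90,250) if n=='A' else (80,205)
    print(n);edge(D,(238,s[0],290,s[1]),'l');edge(D,(305,s[0],345,s[1]),'r')
edge(A,(252,60,282,100),'t');edge(A,(303,60,325,100),'t');edge(B,(280,180,322,230),'b')
E
python3 b2.py
```

```text
board ((0.5422053337097168, -0.04182557761669159), (0.362902969121933, 0.1438980996608734), 81.14961242675781)
board z 0.013882032927827997
board z 0.013617762313248127
A
l angle 82.56 pt [0.49409643 0.01008215] 149 0.00037842832
r angle 82.69 pt [0.6082971  0.02407354] 159 0.00034076834
B
l angle 81.86 pt [ 0.4831262  -0.07805248] 104 0.00035514997
r angle 82.77 pt [ 0.5914715 -0.1066816] 124 0.00027584317
t angle 22.37 pt [0.5391374  0.13376074] 14 0.0018697777
t angle -9.5 pt [0.5968149  0.12175246] 21 5.5048193e-05
b angle -9.54 pt [ 0.51979744 -0.22961041] 29 0.00010546907
```

```bash
cat > go.py <<'E'
import sys;from h import *
# board frame: bx at -7.5 deg; args: x y (board mm) z(mm)
a=np.radians(-7.5);bx=np.array([np.cos(a),np.sin(a),0]);by=np.array([-bx[1],bx[0],0]);O=bx*.5443+by*.0295
o=ctrl.get_obs();M=R.from_rotvec(o['tool_rot']).as_matrix();P=o['tool_pos']
print('t',round(o['t'],2),'board pos',np.round([(P-O)@bx*1e3,(P-O)@by*1e3,P[2]*1e3],1),'yaw',np.degrees(np.arctan2(M[1,1],M[0,1])).round(2),'F board',np.round([o['contact_force']@bx,o['contact_force']@by,o['contact_force'][2]],1))
if len(sys.argv)>3:
    x,y,z=map(float,sys.argv[1:4]);print('delta tool mm',(M.T@(O+bx*x/1e3+by*y/1e3+[0,0,z/1e3]-P)*1e3).round(1))
E
python3 -m handwheel '[{"tx":0,"ty":0,"tz":0,"roll":-0.035},{"tx":0,"ty":0,"tz":0,"roll":0},{"tx":0,"ty":0,"tz":0,"roll":0}]'
python3 go.py -74 -100 40
```

```text
t: 3.83
tool_pos: [0.513, -0.1274, 0.3193]
tool_rot: [-2.364, -2.069, -0.0]
contact_force: [-0.5, -0.6, 0.0]
opening: 0.0002
grip_force: 0.0
t 3.83 board pos [-19.1 -88.9 319.3] yaw -7.6 F board [-0.4 -0.6  0. ]
delta tool mm [-11.3 -54.9 279.3]
```

```bash
python3 -m handwheel '[{"tx":-4,"ty":-18,"tz":20,"roll":0},{"tx":-4,"ty":-18,"tz":28,"roll":0},{"tx":-3,"ty":-19,"tz":28,"roll":0},{"tx":0,"ty":0,"tz":28,"roll":0},{"tx":0,"ty":0,"tz":28,"roll":0},{"tx":0,"ty":0,"tz":28,"roll":0},{"tx":0,"ty":0,"tz":28,"roll":0},{"tx":0,"ty":0,"tz":28,"roll":0},{"tx":0,"ty":0,"tz":28,"roll":0},{"tx":0,"ty":0,"tz":20,"roll":0},{"tx":0,"ty":0,"tz":15,"roll":0},{"tx":0,"ty":0,"tz":0,"roll":0}]'
python3 -m handwheel '[{"tx":0,"ty":0,"tz":0,"roll":0},{"tx":0,"ty":0,"tz":0,"roll":0}]'
python3 go.py -74 -100 40; python3 -c "
from h import *
snap('wrist','w3.png')"
```

```text
t: 4.83
tool_pos: [0.4541, -0.1303, 0.0366]
tool_rot: [-2.36, -2.064, 0.005]
contact_force: [0.5, -0.6, -0.3]
opening: -0.0001
grip_force: 0.0
t: 5.0
tool_pos: [0.4578, -0.1323, 0.0416]
tool_rot: [2.363, 2.067, 0.001]
contact_force: [-0.4, 0.3, -0.0]
opening: 0.0002
grip_force: 0.0
t 5.0 board pos [ -73.2 -100.9   41.6] yaw -7.66 F board [-0.4  0.2 -0. ]
delta tool mm [ 0.9 -0.8  1.6]
```

View pics/w3.png

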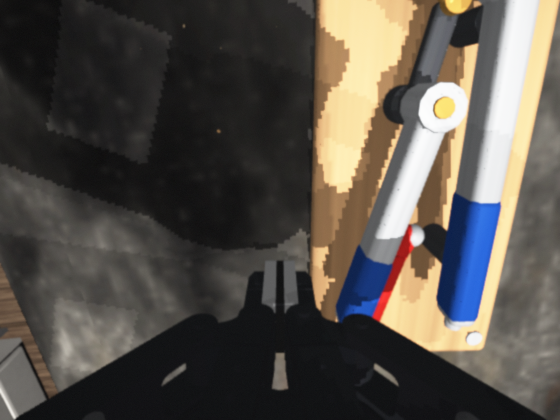

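The closed fingers (280,290) stand to the -x side of the blue grip (360,290) with a clear gap. I'll approach slowly.

```bash
python3 -m handwheel '[{"tx":0,"ty":3,"tz":0,"roll":0},{"tx":0,"ty":3,"tz":0,"roll":0},{"tx":0,"ty":2,"tz":0,"roll":0},{"tx":0,"ty":2,"tz":0,"roll":0},{"tx":0,"ty":2,"tz":0,"roll":0},{"tx":0,"ty":2,"tz":0,"roll":0},{"tx":0,"ty":0,"tz":0,"roll":0},{"tx":0,"ty":0,"tz":0,"roll":0}]'
python3 go.py
```

```text
t: 5.72
tool_pos: [0.4707, -0.1341, 0.0402]
tool_rot: [-2.365, -2.068, 0.0]
contact_force: [-0.4, 0.2, 0.3]
opening: -0.0001
grip_force: 0.0
t 5.72 board pos [ -60.1 -101.    40.2] yaw -7.68 F board [-0.4  0.1  0.3]
```

```bash
for i in 1; do python3 -m handwheel '[{"tx":0,"ty":2,"tz":0,"roll":0},{"tx":0,"ty":1,"tz":0,"roll":0},{"tx":0,"ty":0,"tz":0,"roll":0}]' >/dev/null; python3 go.py; done
python3 -m handwheel '[{"tx":0,"ty":2,"tz":0,"roll":0},{"tx":0,"ty":1,"tz":0,"roll":0},{"tx":0,"ty":0,"tz":0,"roll":0}]' >/dev/null; python3 go.py
python3 -m handwheel '[{"tx":0,"ty":2,"tz":0,"roll":0},{"tx":0,"ty":1,"tz":0,"roll":0},{"tx":0,"ty":0,"tz":0,"roll":0}]' >/dev/null; python3 go.py
```

```text
t 5.97 board pos [ -57.  -101.    40.3] yaw -7.68 F board [ 0.1 -0.1 -0.2]
t 6.22 board pos [ -55.3 -101.1   39.9] yaw -7.67 F board [-5.5 -0.9  2.6]
t 6.47 board pos [ -53.5 -101.3   39.6] yaw -7.66 F board [-9.7 -1.9  4.9]
```

```bash

python3 -m handwheel '[{"tx":0,"ty":1,"tz":0,"roll":0},{"tx":0,"ty":1,"tz":0,"roll":0},{"tx":0,"ty":0,"tz":0,"roll":0}]' >/dev/null; python3 go.py
python3 -m handwheel '[{"tx":0,"ty":1,"tz":0,"roll":0},{"tx":0,"ty":1,"tz":0,"roll":0},{"tx":0,"ty":0,"tz":0,"roll":0}]' >/dev/null; python3 go.py
python3 -m handwheel '[{"tx":0,"ty":1,"tz":0,"roll":0},{"tx":0,"ty":1,"tz":0,"roll":0},{"tx":0,"ty":0,"tz":0,"roll":0}]' >/dev/null; python3 go.py
python3 -m handwheel '[{"tx":0,"ty":1,"tz":0,"roll":0},{"tx":0,"ty":0,"tz":0,"roll":0}]' >/dev/null; python3 go.py
```

```text
t 6.72 board pos [ -52.4 -101.4   39.5] yaw -7.65 F board [-13.   -2.4   7.9]
t 6.97 board pos [ -51.2 -101.5   39.3] yaw -7.65 F board [-14.9  -3.6   9.1]
t 7.22 board pos [ -50.  -101.6   39.1] yaw -7.64 F board [-17.6  -4.3  11.5]
t 7.38 board pos [ -49.3 -101.6   39. ] yaw -7.65 F board [-17.1  -3.9   9.9]
```

```bash

python3 -m handwheel '[{"tx":0,"ty":1,"tz":0,"roll":0},{"tx":0,"ty":1,"tz":-1,"roll":0},{"tx":0,"ty":0,"tz":0,"roll":0}]' >/dev/null; python3 go.py
python3 -m handwheel '[{"tx":0,"ty":1,"tz":0,"roll":0},{"tx":0,"ty":1,"tz":0,"roll":0},{"tx":0,"ty":0,"tz":0,"roll":0}]' >/dev/null; python3 go.py
python3 -m handwheel '[{"tx":0,"ty":1,"tz":0,"roll":0},{"tx":0,"ty":0,"tz":0,"roll":0}]' >/dev/null; python3 go.py
```

```text
t 7.63 board pos [ -48.2 -101.6   39. ] yaw -7.65 F board [-17.5  -5.2   6.5]
t 7.88 board pos [ -45.9 -102.1   39.1] yaw -7.65 F board [-16.4  -6.4   4.9]
t 8.05 board pos [ -44.5 -102.4   39.2] yaw -7.65 F board [-14.3  -7.4   3.5]
```

```bash

python3 -m handwheel '[{"tx":0,"ty":1,"tz":0,"roll":0},{"tx":0,"ty":0,"tz":0,"roll":0},{"tx":0,"ty":0,"tz":0,"roll":0}]' >/dev/null; python3 go.py
python3 -m handwheel '[{"tx":0,"ty":0,"tz":0,"roll":0},{"tx":0,"ty":0,"tz":0,"roll":0}]' >/dev/null; python3 go.py
```

```text
t 8.3 board pos [ -42.9 -102.3   39.1] yaw -7.66 F board [-12.5  -8.    1.6]
t 8.47 board pos [ -42.8 -102.3   39.1] yaw -7.66 F board [-11.3  -7.1   2. ]
```

```bash

python3 -m handwheel '[{"tx":0,"ty":1,"tz":0,"roll":0},{"tx":0,"ty":0,"tz":0,"roll":0},{"tx":0,"ty":0,"tz":0,"roll":0}]' >/dev/null; python3 go.py
python3 -m handwheel '[{"tx":0,"ty":0.7,"tz":0,"roll":0},{"tx":0,"ty":0,"tz":0,"roll":0},{"tx":0,"ty":0,"tz":0,"roll":0}]' >/dev/null; python3 go.py
```

```text
t 8.72 board pos [ -41.2 -102.    39.1] yaw -7.67 F board [-8.6 -5.8 -0.4]
t 8.97 board pos [ -39.8 -101.6   39.2] yaw -7.67 F board [-6.8 -5.1 -0.9]
```

```bash

python3 -m handwheel '[{"tx":0,"ty":0.7,"tz":0,"roll":0},{"tx":0,"ty":0,"tz":0,"roll":0},{"tx":0,"ty":0,"tz":0,"roll":0}]' >/dev/null; python3 go.py
python3 -m handwheel '[{"tx":0,"ty":0.5,"tz":0,"roll":0},{"tx":0,"ty":0,"tz":0,"roll":0},{"tx":0,"ty":0,"tz":0,"roll":0}]' >/dev/null; python3 go.py
```

```text
t 9.22 board pos [ -38.2 -101.1   39.5] yaw -7.69 F board [-3.6 -2.2 -2. ]
t 9.47 board pos [ -34.5 -101.    41.6] yaw -7.68 F board [ 0.   0.1 -0.6]
```

Force dropped to zero, so it has probably snapped. I'll back off, raise the tool and look.

```bash

python3 -m handwheel '[{"tx":0,"ty":-6,"tz":0,"roll":0},{"tx":0,"ty":-10,"tz":0,"roll":0},{"tx":0,"ty":-10,"tz":0,"roll":0},{"tx":0,"ty":0,"tz":-15,"roll":0},{"tx":0,"ty":0,"tz":-25,"roll":0},{"tx":0,"ty":0,"tz":-25,"roll":0},{"tx":0,"ty":0,"tz":-25,"roll":0},{"tx":0,"ty":0,"tz":-25,"roll":0},{"tx":0,"ty":0,"tz":0,"roll":0},{"tx":0,"ty":0,"tz":0,"roll":0},{"tx":0,"ty":0,"tz":0,"roll":0}]' 60 >/dev/null; python3 go.py -9 -149 150; python3 -c "
from h import *
im,d,E,p=snap('wrist','w4.png');np.savez('w4.npz',im=im,d=d,E=E)"
```

```text
t 10.38 board pos [ -62.  -100.9  155.8] yaw -7.68 F board [-0.   1.1 -1.7]
delta tool mm [-48.   53.2   5.8]
```

View pics/w4.png

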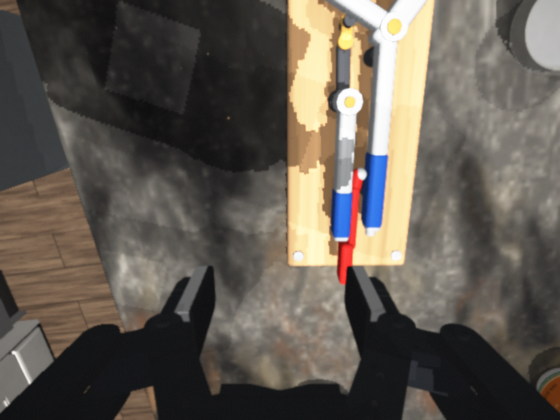

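The moving handle (342,215) now lies parallel to the fixed one (376,195) and stays locked. The red tab is at (346, 245..282). Next I'll measure the tab.

```bash
python3 - <<'E'
from h import *
D=np.load('w4.npz');p=optics.camera_params('wrist')
m=cv2.inRange(cv2.cvtColor(D['im'],cv2.COLOR_RGB2HSV),(0,150,100),(8,255,255))
a=np.radians(-7.5);bx=np.array([np.cos(a),np.sin(a),0]);by=np.array([-bx[1],bx[0],0]);O=bx*.5443+by*.0295
for v0,v1 in((243,256),(256,284)):
  v,u=np.nonzero(m);k=(v>=v0)&(v<v1)&(u<370)&(u>330);P=plane(np.c_[u,v][k],.057,p,D['E'])-O
  print(np.percentile(P@bx*1e3,[2,50,98]).round(1),np.percentile(P@by*1e3,[1,99]).round(1),np.percentile(deep(np.c_[u,v][k],D['d'],p,D['E'])[:,2],[20,50,80]).round(3))
E
python3 go.py -6 -151 43
```

```text
[-17.  -11.2  -4.8] [-137.8 -127.5] [0.053 0.055 0.057]
[-16.5 -11.9  -6.2] [-162.7 -138.6] [0.055 0.056 0.057]
t 10.43 board pos [ -62.4 -100.7  155. ] yaw -7.68 F board [-0.3 -0.5  0.1]
delta tool mm [-50.2  56.7 111.9]
```

```bash
python3 -m handwheel '[{"tx":-16,"ty":16,"tz":0,"roll":0},{"tx":-16,"ty":17,"tz":0,"roll":0},{"tx":-16,"ty":17,"tz":0,"roll":0},{"tx":0,"ty":0,"tz":0,"roll":0},{"tx":0,"ty":0,"tz":25,"roll":0},{"tx":0,"ty":0,"tz":25,"roll":0},{"tx":0,"ty":0,"tz":25,"roll":0},{"tx":0,"ty":0,"tz":25,"roll":0},{"tx":0,"ty":0,"tz":18,"roll":0},{"tx":0,"ty":0,"tz":0,"roll":0},{"tx":0,"ty":0,"tz":0,"roll":0},{"tx":0,"ty":0,"tz":0,"roll":0}]' 60; python3 go.py -12 -148 35; python3 -c "
from h import *
snap('wrist','w5.png')"
```

```text
t: 11.43
tool_pos: [0.5129, -0.1881, 0.0389]
tool_rot: [2.365, 2.068, 0.0]
contact_force: [1.0, -0.9, 0.8]
opening: 0.0599
grip_force: 0.0
t 11.43 board pos [ -11.3 -149.1   38.9] yaw -7.67 F board [ 1.1 -0.8  0.8]
delta tool mm [ 1.1 -0.7  3.9]
```

View pics/w5.png

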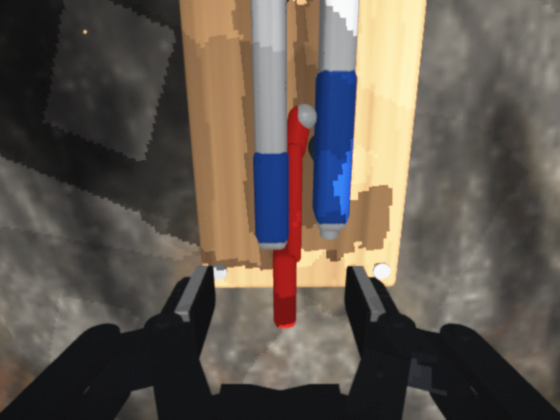

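The red tab (285,290) stands centred between the fingers. I'll pull to -x now.

```bash
python3 -m handwheel '[{"tx":0,"ty":-5,"tz":3,"roll":0},{"tx":0,"ty":-6,"tz":0,"roll":0},{"tx":0,"ty":-6,"tz":0,"roll":0},{"tx":0,"ty":-4,"tz":0,"roll":0},{"tx":0,"ty":-3,"tz":0,"roll":0},{"tx":0,"ty":-3,"tz":0,"roll":0},{"tx":0,"ty":-3,"tz":0,"roll":0},{"tx":0,"ty":0,"tz":0,"roll":0}]'>/dev/null; python3 go.py
python3 -m handwheel '[{"tx":0,"ty":-2,"tz":0,"roll":0},{"tx":0,"ty":-2,"tz":0,"roll":0},{"tx":0,"ty":-2,"tz":0,"roll":0},{"tx":0,"ty":0,"tz":0,"roll":0}]'>/dev/null; python3 go.py
python3 -m handwheel '[{"tx":0,"ty":-2,"tz":0,"roll":0},{"tx":0,"ty":-2,"tz":0,"roll":0},{"tx":0,"ty":-2,"tz":0,"roll":0},{"tx":0,"ty":0,"tz":0,"roll":0}]'>/dev/null; python3 go.py
```

```text
t 12.15 board pos [ -41.6 -149.2   35.5] yaw -7.69 F board [ 0.7 -0.8  0.3]
t 12.48 board pos [ -47.8 -149.1   35.3] yaw -7.67 F board [ 0.9 -0.4 -0. ]
t 12.82 board pos [ -54.1 -148.9   35. ] yaw -7.68 F board [ 0.7 -0.6  0.5]
```

```bash
python3 -c "
from h import *
snap('wrist','w6.png')"
```

```text
(no output)
```

View pics/w6.png

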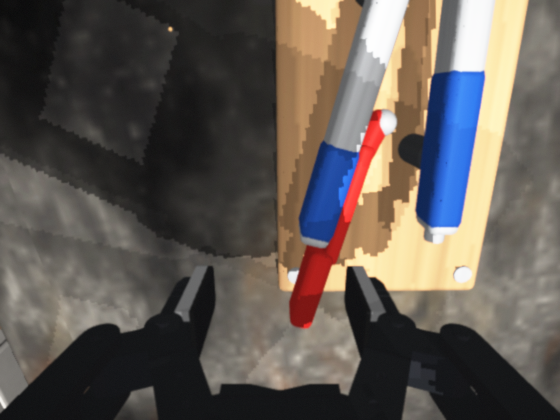

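The moving handle (330,200) is swung open and the red tab (315,290) rests free between the fingers. Next I'll lift and move over the pan handle.

```bash
python3 -m handwheel '[{"tx":0,"ty":0,"tz":-30,"roll":0},{"tx":0,"ty":0,"tz":-40,"roll":0},{"tx":0,"ty":0,"tz":-40,"roll":0},{"tx":0,"ty":0,"tz":-20,"roll":0},{"tx":30,"ty":9,"tz":0,"roll":0},{"tx":33,"ty":10,"tz":0,"roll":0},{"tx":33,"ty":10,"tz":0,"roll":0},{"tx":33,"ty":10,"tz":0,"roll":0},{"tx":33,"ty":10,"tz":0,"roll":0},{"tx":30,"ty":10,"tz":0,"roll":0},{"tx":0,"ty":0,"tz":0,"roll":0},{"tx":0,"ty":0,"tz":0,"roll":0}]' 85
python3 - <<'E'
from h import *
im,d,E,p=snap('wrist');np.savez('p1.npz',im=im,d=d,E=E)
E
python3 -m handwheel '[{"tx":30,"ty":0,"tz":0,"roll":0},{"tx":10,"ty":0,"tz":0,"roll":0},{"tx":0,"ty":0,"tz":0,"roll":0},{"tx":0,"ty":0,"tz":0,"roll":0}]'>/dev/null
python3 - <<'E'
from h import *
im,d,E,p=snap('wrist','p2.png');np.savez('p2.npz',im=im,d=d,E=E)
E
python3 go.py
```

```text
t: 13.87
tool_pos: [0.5554, 0.0012, 0.1651]
tool_rot: [-2.362, -2.071, 0.001]
contact_force: [0.0, 0.3, -0.7]
opening: 0.0852
grip_force: 0.0
t 14.3 board pos [  6.2  81.7 165.3] yaw -7.71 F board [ 0.3 -0.1  0.9]
```

View pics/p2.png

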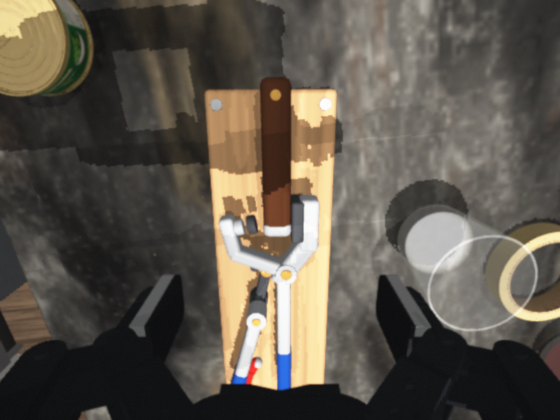

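The pan handle is at (262..291, 78..236) with its +y end free, and the jaws are open at (230,230)/(310,210). I'll measure it from both views.

```bash
cat > pan.py <<'E'
from h import *
p=optics.camera_params('wrist')
a=np.radians(-7.5);bx=np.array([np.cos(a),np.sin(a),0]);by=np.array([-bx[1],bx[0],0]);O=bx*.5443+by*.0295
tips=[]
for f in('p1','p2'):
    D=np.load(f+'.npz');m=cv2.inRange(cv2.cvtColor(D['im'],cv2.COLOR_RGB2HSV),(0,90,20),(14,255,130))
    m[:40]=0;m[260:]=0;m[:,:235]=0;m[:,310:]=0;m=cv2.morphologyEx(m,cv2.MORPH_OPEN,np.ones((5,5)))
    c=max(cv2.findContours(m,0,2)[0],key=cv2.contourArea)[:,0]
    P=plane(c,.058,p,D['E'])-O;L=np.c_[P@bx,P@by].astype(np.float32)*1e3
    print(f,cv2.boundingRect(c),cv2.minAreaRect(L),L.min(0),L.max(0))
    zz=deep(np.argwhere(m)[:,::-1],D['d'],p,D['E'])[:,2];print('depth z',np.percentile(zz,[20,50,80]).round(4))
    t=c[c[:,1]==c[:,1].min()].mean(0);tips.append((D['E'][:3,3],rays(t,p,D['E'])[0]))
(o1,r1),(o2,r2)=tips;s=np.linalg.lstsq(np.c_[r1,-r2],o2-o1,rcond=None)[0];X=(o1+s[0]*r1+o2+s[1]*r2)/2-O
print('tip triangulated',X@bx*1e3,X@by*1e3,X[2]*1e3)
E
python3 pan.py; python3 go.py 4 128 150
```

```text
p1 (259, 40, 34, 140) ((3.0756912231445312, 113.76353454589844), (95.07471466064453, 23.46280288696289), 88.9764404296875) [-8.799416 66.29632 ] [ 14.72927 161.13867]
depth z [0.0564 0.0574 0.0582]
p2 (257, 77, 35, 149) ((1.893620491027832, 121.36332702636719), (24.907991409301758, 108.75749206542969), 0.44660595059394836) [-10.578207  67.04056 ] [ 14.519367 175.75203 ]
depth z [0.0562 0.0574 0.0581]
tip triangulated 3.377110790228545 182.4608737834566 -91.35190007029748
t 14.3 board pos [  6.2  81.7 165.3] yaw -7.71 F board [ 0.3 -0.1  0.9]
delta tool mm [46.3 -2.4 15.2]
```

```bash
python3 -m handwheel '[{"tx":23,"ty":-2,"tz":0,"roll":0},{"tx":22,"ty":-2,"tz":20,"roll":0},{"tx":0,"ty":0,"tz":25,"roll":0},{"tx":0,"ty":0,"tz":25,"roll":0},{"tx":0,"ty":0,"tz":25,"roll":0},{"tx":0,"ty":0,"tz":20,"roll":0},{"tx":0,"ty":0,"tz":12,"roll":0},{"tx":0,"ty":0,"tz":5,"roll":0},{"tx":0,"ty":0,"tz":0,"roll":0},{"tx":0,"ty":0,"tz":0,"roll":0}]' 85; python3 go.py 2.5 127 32
```

```text
t: 15.13
tool_pos: [0.5634, 0.0841, 0.0343]
tool_rot: [2.365, 2.066, 0.002]
contact_force: [0.0, -0.1, 0.7]
opening: 0.085
grip_force: 0.0
t 15.13 board pos [  3.3 127.5  34.3] yaw -7.71 F board [ 0.  -0.1  0.7]
delta tool mm [-0.5 -0.8  2.3]
```

```bash
python3 -m handwheel '[{"tx":0,"ty":-1,"tz":2,"roll":0},{"tx":0,"ty":0,"tz":0,"roll":0},{"tx":0,"ty":0,"tz":0,"roll":0},{"tx":0,"ty":0,"tz":0,"roll":0},{"tx":0,"ty":0,"tz":0,"roll":0},{"tx":0,"ty":0,"tz":0,"roll":0},{"tx":0,"ty":0,"tz":0,"roll":0},{"tx":0,"ty":0,"tz":0,"roll":0},{"tx":0,"ty":0,"tz":0,"roll":0},{"tx":0,"ty":0,"tz":0,"roll":0}]' 10 40; python3 go.py
```

```text
t: 15.97
tool_pos: [0.5622, 0.0848, 0.032]
tool_rot: [2.365, 2.067, 0.002]
contact_force: [-0.7, 0.2, 5.0]
opening: 0.0211
grip_force: 39.8
t 15.97 board pos [  2. 128.  32.] yaw -7.67 F board [-0.7  0.1  5. ]
```

```bash
python3 -m handwheel '[{"tx":0,"ty":0,"tz":-5,"roll":0},{"tx":0,"ty":0,"tz":-15,"roll":0},{"tx":0,"ty":0,"tz":-25,"roll":0},{"tx":0,"ty":0,"tz":-25,"roll":0},{"tx":0,"ty":0,"tz":-25,"roll":0},{"tx":0,"ty":0,"tz":-25,"roll":0},{"tx":30,"ty":10,"tz":0,"roll":0},{"tx":30,"ty":10,"tz":0,"roll":0},{"tx":30,"ty":10,"tz":0,"roll":0},{"tx":20,"ty":0,"tz":0,"roll":0},{"tx":0,"ty":0,"tz":0,"roll":0},{"tx":0,"ty":0,"tz":0,"roll":0}]'
cat > q.py <<'E'
from h import *
p0=snap('top');print('mill',deep([(150,155),(155,172),(163,178)],p0[1],p0[3],p0[2]).round(3).tolist())
im,d,E,p=snap('wrist','w7.png')
m=cv2.inRange(cv2.cvtColor(im,cv2.COLOR_RGB2HSV),(0,0,170),(180,45,255));m[300:]=0
c=max(cv2.findContours(m,0,2)[0],key=cv2.contourArea);print(cv2.boundingRect(c))
P=plane(c[:,0],.017,p,E);print('plate',cv2.minEnclosingCircle(P[:,:2].astype(np.float32)))
z=deep(np.argwhere(m)[:,::-1],d,p,E)[:,2];print('z',np.percentile(z,[5,50,95]).round(4))
o=ctrl.get_obs();M=R.from_rotvec(o['tool_rot']).as_matrix();print(o['tool_pos'],M.T@(np.array([.5435,.3368,.1])-o['tool_pos'])*1e3)
E
python3 q.py
```

```text
t: 16.97
tool_pos: [0.6052, 0.1903, 0.1501]
tool_rot: [-2.363, -2.069, 0.004]
contact_force: [0.1, -1.0, -0.9]
opening: 0.0211
grip_force: 39.3
mill [[0.602, 0.229, 0.467], [0.568, 0.22, 0.457], [0.562, 0.21, 0.431]]
(55, 0, 232, 150)
plate ((0.5416107177734375, 0.322847843170166), 0.08490550518035889)
z [0.0067 0.0097 0.0167]
[0.60525691 0.18901304 0.1503642 ] [138.24569773 -80.89450069  50.35535949]
```

View pics/w7.png

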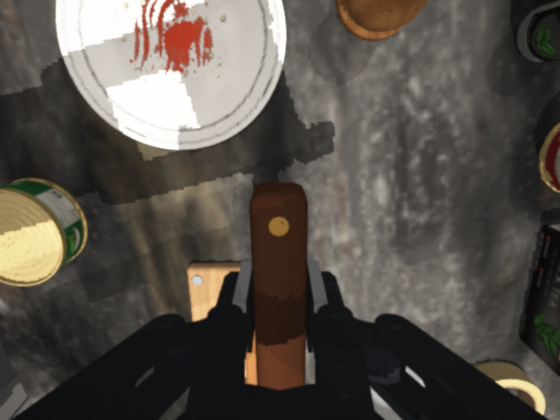

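The pan handle is held straight (280,280). The plate is at (170,50), and the second view puts its centre at (0.5416, 0.3228), the same as the top view. The tin and the pepper mill are clear.

```bash
python3 -m handwheel '[{"tx":22,"ty":-22,"tz":0,"roll":0},{"tx":28,"ty":-22,"tz":0,"roll":0},{"tx":28,"ty":-20,"tz":0,"roll":0},{"tx":28,"ty":-17,"tz":0,"roll":0},{"tx":30,"ty":0,"tz":15,"roll":0},{"tx":0,"ty":0,"tz":25,"roll":0},{"tx":0,"ty":0,"tz":25,"roll":0},{"tx":0,"ty":0,"tz":25,"roll":0},{"tx":0,"ty":0,"tz":15,"roll":0},{"tx":0,"ty":0,"tz":0,"roll":0},{"tx":0,"ty":0,"tz":0,"roll":0},{"tx":0,"ty":0,"tz":0,"roll":0}]'
python3 - <<'E'
from h import *
o=ctrl.get_obs();M=R.from_rotvec(o['tool_rot']).as_matrix();print(o['tool_pos'],M.T@(np.array([.5432,.3352,.011])-o['tool_pos'])*1e3)
E
```

```text
t: 18.07
tool_pos: [0.5452, 0.3353, 0.0481]
tool_rot: [2.365, 2.066, 0.004]
contact_force: [-0.1, 0.4, -0.9]
opening: 0.0213
grip_force: 39.4
[0.5452155  0.33528801 0.04808686] [-0.40873033 -2.06886522 37.08177393]
```

```bash
python3 -m handwheel '[{"tx":0,"ty":-2,"tz":10,"roll":0},{"tx":0,"ty":0,"tz":10,"roll":0},{"tx":0,"ty":0,"tz":7,"roll":0},{"tx":0,"ty":0,"tz":4,"roll":0},{"tx":0,"ty":0,"tz":3,"roll":0},{"tx":0,"ty":0,"tz":2,"roll":0},{"tx":0,"ty":0,"tz":0,"roll":0},{"tx":0,"ty":0,"tz":0,"roll":0}]'
```

```text
t: 18.73
tool_pos: [0.5421, 0.3357, 0.0104]
tool_rot: [2.365, 2.068, 0.0]
contact_force: [0.0, 0.1, -0.9]
opening: 0.0215
grip_force: 39.4
```

```bash
python3 -m handwheel '[{"tx":0,"ty":0,"tz":1,"roll":0},{"tx":0,"ty":0,"tz":0,"roll":0},{"tx":0,"ty":0,"tz":0,"roll":0},{"tx":0,"ty":0,"tz":0,"roll":0},{"tx":0,"ty":0,"tz":0,"roll":0},{"tx":0,"ty":0,"tz":0,"roll":0}]' 50
python3 -m handwheel '[{"tx":0,"ty":0,"tz":-8,"roll":0},{"tx":0,"ty":0,"tz":-20,"roll":0},{"tx":0,"ty":0,"tz":-30,"roll":0},{"tx":0,"ty":0,"tz":-30,"roll":0},{"tx":0,"ty":0,"tz":-30,"roll":0},{"tx":0,"ty":0,"tz":-30,"roll":0},{"tx":0,"ty":-40,"tz":-10,"roll":0},{"tx":-20,"ty":-40,"tz":0,"roll":0},{"tx":-30,"ty":-30,"tz":0,"roll":0},{"tx":-30,"ty":0,"tz":0,"roll":0},{"tx":0,"ty":0,"tz":0,"roll":0},{"tx":0,"ty":0,"tz":0,"roll":0}]'
python3 - <<'E'
from h import *
im,d,E,p=snap('wrist','w8.png')
m=cv2.inRange(cv2.cvtColor(im,cv2.COLOR_RGB2HSV),(0,90,20),(14,255,130));m=cv2.morphologyEx(m,cv2.MORPH_OPEN,np.ones((5,5)))
c=max(cv2.findContours(m,0,2)[0],key=cv2.contourArea);print(cv2.boundingRect(c))
print(cv2.minAreaRect(plane(c[:,0],.032,p,E)[:,:2].astype(np.float32)))
E
```

```text
t: 19.23
tool_pos: [0.5421, 0.3357, 0.0095]
tool_rot: [2.365, 2.068, 0.0]
contact_force: [-0.3, 0.2, -0.5]
opening: 0.0498
grip_force: 0.0
t: 20.23
tool_pos: [0.4255, 0.2719, 0.1681]
tool_rot: [2.366, 2.066, 0.003]
contact_force: [0.8, 0.1, 0.9]
opening: 0.0503
grip_force: 0.0
(0, 0, 121, 226)
((0.2578617334365845, 0.3512936532497406), (0.1901385337114334, 0.09938403218984604), 68.92823028564453)
```

View pics/w8.png

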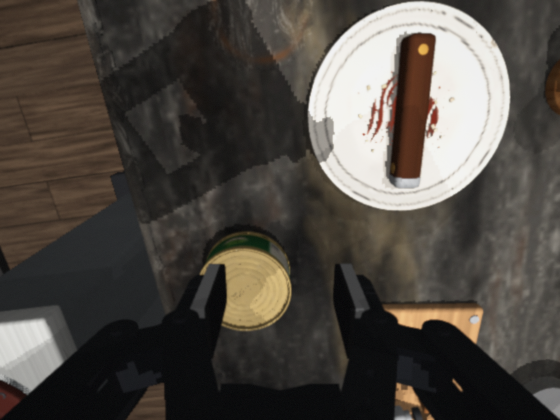

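The pan handle lies flat in the middle of the plate, (411,110) against the plate's centre at about (409,106). The tin is untouched and the arm is clear. Handing in.

```bash
python3 -c "
from station import ctrl
print(ctrl.finish_job())"
```

```text
the job is handed in; nothing more can be done
None
```

The job is handed in at about 20 s of the 72 s allowed: the pliers snapped locked and were released, and the pan handle lies centred on the plate; the hand-in gave no verdict, and I never measured the rivet's depth directly.

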